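# Shut the cake case with the hooked pole

### The job

Pick up the wooden-handled pole, put its hook through the red ring eye on the corner of the cake case's raised clear lid, and with the hook draw the lid gently past upright so that its own weight brings it down. It stops ajar on a stiff brass catch pin: press the lid down until it is fully shut, firmly but not hard enough to break the thin panel. Do not touch the lid with the robot while it is still raised, disturb nothing else, and leave the pole lying on the counter.

Things in the scene. Friction and masses are not known exactly. Their poses are not given: they have to be found in the camera images.
- pole_grip (a point): centre of the pole's wooden handle (120 mm long, 24 mm wide, 32 mm high, flat sides). The pole is loose, 0.12 kg, and lies on the counter with this point 16 mm above it. Own x runs along the pole towards the hook, own y to the side the hook arm points to, own z up. A blue round rod, 7 mm thick, leaves the handle's front end on the same centre line; it is bent square into the hook arm 260 mm from this point.
- hook_arm (a point): middle of the pole's hook arm, at (260, 20, 0) mm from pole_grip in the same axes. The hook arm is a straight round bar 7 mm thick that points along own +y: it starts at the rod's centre line 20 mm before this point and its rounded end lies 23.5 mm beyond this point.
- case: open-topped aluminium cake case, fixed to the counter, 200 mm (own x) x 200 mm (own y) x 100 mm high; origin at the centre of its underside. Its front faces own -x; the lid's hinge line runs along own y at own x = +100 mm, z = 105 mm.
- lid (a joint): angle of the clear lid with steel frame (205 x 200 x 8 mm, 0.5 kg): 0 fully shut (level), 1.57 upright, more when leaning back; stop at 1.9. It starts leaning back between about 1.64 and 1.74. A hard stop lies under it at 0. Hinge friction holds it when within 0.2 rad of upright; below about 1.3 its weight swings it down, slowed by a damper (about a second or two), until it rests on the catch pin, 12 to 18 mm ajar at its front edge.
- eye (a point): centre of the red ring eye on the lid's front edge, at its own -y corner: hole 23 mm across, ring 7 mm thick. The hole's axis is the case's own y at every lid angle, so the hook arm goes in from the free side (from own -y moving to own +y), clear of the lid, with the rod outside the lid's side. The eye lies 226 mm from the hinge line, at case own y = -96 mm, in the lid's plane; about 330 mm above the counter when the lid is raised, 105 mm when shut.
- press_plate (a point): middle of the black press plate (30 x 70 mm) on the lid's outer face, 185 mm from the hinge line; about 110 mm above the counter when shut, right above the catch pin.
- catch (a joint): how far the brass catch pin (12 mm across, upright in the case's front, own x = -86 mm, y = 0) has been pushed down, m; 0.018 with the lid fully shut. It is stiff (about 7 N) and stays where it is pushed; the lid's weight alone cannot push it, a press of some 5 to 10 N on the press plate can.
- chilli: red sauce bottle, 54 mm across, 170 mm tall; loose bystander standing on the counter, origin at the centre of its underside; leave it alone
- pandan: green bottle with a paper label, 54 mm across, 150 mm tall; loose bystander standing on the counter, origin at the centre of its underside; leave it alone
- bowl: steel bowl, 130 mm across, 55 mm high; loose bystander standing on the counter, origin at the centre of its underside; leave it alone
- mug: blue mug, 76 mm across, 85 mm high, handle at its +y side; loose bystander standing on the counter, origin at the centre of its underside; leave it alone
- tongs: steel serving tongs with a red end, lying, about 200 x 50 x 20 mm, length along own x; loose bystander standing on the counter, origin at the centre of its underside; leave it alone
- bun_box: open clear box of brown buns, 110 x 90 x 40 mm; loose bystander standing on the counter, origin at the centre of its underside; leave it alone
- cake_box: open clear box of yellow cakes, 110 x 90 x 40 mm; loose bystander standing on the counter, origin at the centre of its underside; leave it alone

How it is judged (in metres and radians):
On the way, in this order (a step that is already met when the one before it is completed fails the run):
1. the hook arm is through the eye while the lid is still leaning back or upright (x of hook_arm in the frame of eye between -0.014 and 0.014 m and y of hook_arm in the frame of eye between -0.014 and 0.014 m and z of hook_arm in the frame of eye between -0.014 and 0.014 m and value of joint lid above 1.57 rad), for 0.1 s.
2. the hook, still in the eye, has drawn the lid past upright (x of hook_arm in the frame of eye between -0.014 and 0.014 m and y of hook_arm in the frame of eye between -0.014 and 0.014 m and z of hook_arm in the frame of eye between -0.014 and 0.014 m and value of joint lid below 1.45 rad), for 0.1 s.
3. the lid is fully shut (value of joint lid below 0.025 rad), for 0.2 s.
At the end, for the whole second after the job is handed in: The lid is fully shut (within 0.025 rad), the pole is out of the eye and lies at rest on the counter (handle's centre less than 30 mm above it) (value of joint lid below 0.025 rad and height (world z) of pole_grip between 0 and 0.03 m and linear speed of pole below 0.02 m/s and distance between hook_arm and eye above 0.04 m); the robot touches nothing.
It fails at once if the robot touches the raised lid (lid above 0.3 rad) (value of joint lid above 0.3 rad and contact force between any of the fingers, the arm and lid above 0.5 N).
It fails at once if the pole is forced against the lid or its eye with more than 25 N (contact force between pole and lid above 25 N).
It fails at once if the thin lid is pressed with more than 45 N by the robot (contact force between any of the fingers, the arm and lid above 45 N).
It fails at once if a bystander is moved more than 20 mm (distance of any of chilli, pandan, bowl, mug, tongs, bun_box, cake_box from where it was at the start of the episode above 0.02 m).
It also fails if it takes over 64 s, if anything falls off the work surface, if the arm or the gripper's body presses on something with over 40 N, if the wrist force passes 120 N, or if a joint passes its speed limit or range.

### The arm

A 7-joint arm with a two-finger parallel gripper is mounted at the origin on the work surface. World frame = base frame: x ahead of the robot, y to its left, z up, the work surface at z = 0. Lengths are in mm, angles in rad, forces in N, time in s.
With the tool pointing down it reaches from about 425 to 925 mm from the base axis. Payload 6.8 kg.
Tool frame: the origin (TCP) lies midway between the tips of the shut fingers; the grasp point (between the pads) lies 19 mm behind it; z points along the fingers, y is the line along which they close (so a half turn about z gives the same grasp; the last joint's range is limited). The gripper opens to 85 mm and grips with 20 to 120 N. Pads are 22 mm wide; open, the fingers measure 114 mm over their backs; the gripper's body (76 mm by 85 mm) begins 54 mm behind the grasp point. The pads swing forward as they close: fully open they stand 13 mm farther back than shut.
Start: joints at [1.059, 0.477, 0.022, 1.555, -0.011, 1.109, -0.083], TCP at [265.228, -620.726, 231.308] pointing down, gripper open.
Joint ranges: [-2.96, 2.96], [-0.34, 2.1], [-1.41, 1.46], [0.24, 2.44], [-1.37, 4.51], [0.17, 1.92], [-2.96, 2.96]. Speed limits (rad/s): [2.39, 2.39, 3.14, 3.14, 3.14, 3.14, 3.14].

### API

Orientations are given as a unit quaternion [x, y, z, w].
In Python, from plant import manip gives the robot as it stands. The module is installed in compiled form; this text tells all that it offers.
- The arm moves only by the shell command python3 -m inch 'ROWS' [OPENING]. ROWS is JSON, a list of rows, each a list of 4 numbers: the shift along the tool's x, y, z in m, then the turn about the tool's z in rad. A call has exactly 5 rows; each row shifts and turns the commanded pose from where the row before left it, along the tool's axes as they then stand; what a row does not reach is not made up. A row lasts 1/8 s, in which the tool goes at most 62.5 mm and 10.7 degrees, less where a joint would pass 70% of its speed; a pose out of reach is approached as far as the arm can. A call is refused whole if a number of a shift passes 0.0625 or a number of a turn 0.188, either way. A call with a gripper value outside its range is refused whole. OPENING is the opening, from 0 (shut) to 1 (fully open), set as the call begins (- or left out, the last holds). The fingers move at their own pace and stop on an object; the grip force is fixed at half the most. Time passes only in rows, so rows that do not move let the fingers close, or fill a call up. It gives the time, the measured TCP pose, the force, the opening and the grip force at its end, in the units of the state.
- manip.get_state(): the state, without advancing time (a new reading comes with each control period).
- manip.read_camera(name): name is "side" or "top"; returns a dict with "pixels" (420x560x3 uint8, blue, green, red), "fx", "fy", "cx", "cy" (pixels), "k1" (the pictures are not rectified: a ray, as slopes to the right and down, at radius r is drawn at 1 + k1 r^2 times it, then the intrinsics apply), "R" (3x3) and "t" (3): a world point X has camera coordinates R X + t. Camera axes: x right, y down, z forward; pixel columns grow to the right and rows downward; lengths in mm; the calibration is good to about 2 mm. A picture is of the moment at which its call begins. There is no depth.
- manip.hand_in(): hands the job in; it is judged then, once.
The state is a dict: "clock": time; "q": joint angles; "qd": joint speeds; "effort": joint torques, N m; "position": TCP position; "eef_rot": TCP orientation; "wrist_force": force on the tool from outside, world axes, zero at the start; "moment": the same for the moment, N m; "width": finger opening in mm; "gripper_force": force on a finger pad.
Only numpy, scipy, OpenCV 4.12 (cv2) and the standard library are available. Lean on these libraries where they do the work, as an engineer would, in place of code of your own. Each camera call takes 0.05 s, during which the arm holds its last target. There are 200 camera calls.

## Working session

There is one attempt and no reset: what is moved stays moved. The work goes in short steps, Python scripts to look and compute and a shell command to move; the robot and the scene stay as the last step left them, time stands still between calls to the robot, and variables do not carry over. Pictures are saved under pics/ and viewed, at most 10 in all, crops included, and the job is handed in when it is done.

```bash
mkdir -p pics
cat > h.py <<'E'
import numpy as np, cv2
from plant import manip
from scipy.spatial.transform import Rotation as Ro
def cam(n):
    return manip.read_camera(n)
def ray(c,u,v):
    xd=np.array([(u-c['cx'])/c['fx'],(v-c['cy'])/c['fy']]); s=xd.copy()
    for _ in range(30): s=xd/(1+c['k1']*(s@s))
    R=np.array(c['R']);t=np.array(c['t']); d=R.T@np.array([s[0],s[1],1]); return -R.T@t,d/np.linalg.norm(d)
def atz(c,u,v,z):
    o,d=ray(c,u,v); return o+d*(z-o[2])/d[2]
def proj(c,X):
    p=np.array(c['R'])@np.array(X,float)+np.array(c['t']); s=p[:2]/p[2]; s=s*(1+c['k1']*(s@s))
    return np.array([c['fx']*s[0]+c['cx'],c['fy']*s[1]+c['cy']])
def tri(c1,p1,c2,p2):
    o1,d1=ray(c1,*p1);o2,d2=ray(c2,*p2)
    a=np.linalg.lstsq(np.c_[d1,-d2],o2-o1,rcond=None)[0]
    A=o1+a[0]*d1;B=o2+a[1]*d2; return (A+B)/2,np.linalg.norm(A-B)
E
python3 - <<'E'
from h import *
import pickle
cs={}
for n in("top","side"):
    c=cam(n);cs[n]=c;cv2.imwrite(f"pics/{n}0.png",c['pixels'])
    print(n,c['fx'],c['cx'],c['cy'],c['k1'],-np.array(c['R']).T@np.array(c['t']),np.array(c['R'])[2])
pickle.dump(cs,open('cs0.pkl','wb'))
s=manip.get_state();print(s['position'],Ro.from_quat(s['eef_rot']).as_matrix().round(3),s['width'],s['clock'],s['wrist_force'])
E
```

```text
top 420.48500802081924 276.2128770851255 212.669082688322 -0.08032446683505869 [ 433.78651013  -63.64337919 1040.59365185] [ 0.12959194  0.03886465 -0.99080546]
side 515.3578261714957 282.01385596322683 211.26136441482686 -0.07772017930287156 [105.80756479 763.37287237 716.87838765] [ 0.39923864 -0.73084163 -0.55360547]
[ 265.00054586 -620.21408701  230.40839929] [[ 0.92   0.393 -0.001]
 [ 0.393 -0.92   0.001]
 [-0.    -0.002 -1.   ]] 85.34502582903049 0.1 [ 0.68829743 -0.33516129  0.65172178]
```

View pics/top0.png

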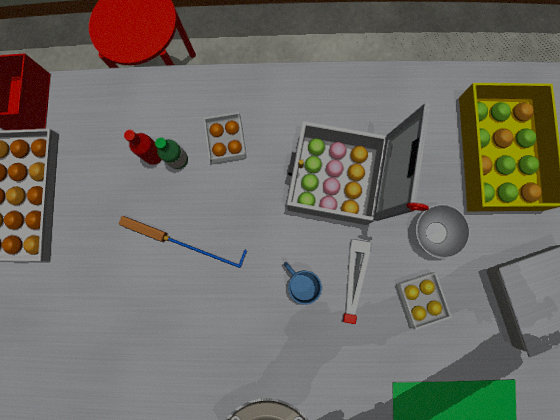

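View pics/side0.png

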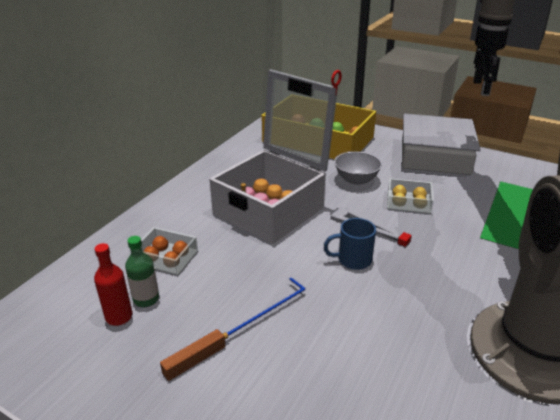

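Top view: pole handle at about (122,221)–(167,238), rod bend at (240,266), hook tip at (245,251); case with corners near (303,123), (385,137), (375,222), (287,213); red eye near (418,207). Side view: eye ring at (336,78), handle (165,367)–(225,340), hook at (300,287).

Run:
```python
from h import *
import pickle
cs=pickle.load(open('cs0.pkl','rb'));T,S=cs['top'],cs['side']
def seg(c,box,f):
    x0,y0,x1,y1=box;p=c['pixels'][y0:y1,x0:x1].astype(int);m=f(p[...,0],p[...,1],p[...,2])
    ys,xs=np.nonzero(m);return np.c_[xs+x0,ys+y0].astype(float)
red=lambda b,g,r:(r>90)&(r>2*g)&(r>2*b)
blue=lambda b,g,r:(b>80)&(b>1.7*r)&(b>1.15*g)
brown=lambda b,g,r:(r>70)&(r>1.6*g)&(r>1.8*b)
er=seg(T,(400,195,435,220),red);es=seg(S,(320,60,350,100),red)
for e in(er,es):print('eye',len(e),e.mean(0),(e.min(0)+e.max(0))/2,e.min(0),e.max(0))
P,g=tri(T,(er.min(0)+er.max(0))/2,S,(es.min(0)+es.max(0))/2);print('eye',P,g)
for c,hb,bb in((T,(110,205,175,250),(165,235,255,280)),(S,(150,325,232,385),(215,270,315,345))):
    h=seg(c,hb,brown);r=seg(c,bb,blue)
    H=np.array([atz(c,*p,20 if c is T else 20) for p in h]);B=np.array([atz(c,*p,16) for p in r])
    box=cv2.minAreaRect(H[:,:2].astype(np.float32));print('handle',box,len(h))
    cv=cv2.convexHull(B[:,:2].astype(np.float32))[:,0];
    print('handle centre',H.mean(0)); 
    u=B[:,:2]-H[:,:2].mean(0);far=np.argsort(-np.linalg.norm(u,axis=1))[:4];print('rod far',B[far,:2].mean(0))
    rod=B[np.linalg.norm(u,axis=1)<220][:,:2]; l=cv2.fitLine(rod.astype(np.float32),cv2.DIST_HUBER,0,.01,.01).ravel();print('rodline',l,np.degrees(np.arctan2(l[1],l[0])))
    l0=l[2:];d=l[:2]*np.sign((rod.mean(0)-H[:,:2].mean(0))@l[:2])
    al=(B[:,:2]-l0)@d;n=np.array([-d[1],d[0]]);print('max along',al.max(),'bend centre',l0+d*(al.max()-3.5),'tip lateral',((B[:,:2]-l0)@n).max(),((B[:,:2]-l0)@n).min(),'grip est',l0+d*(al.max()-3.5-260))
# case corners (rim z=100)
for p in((303,123),(385,137),(375,222),(287,213)):print('case',p,atz(T,*p,100))
im=cv2.resize(T['pixels'][95:255,270:475],None,fx=3.8,fy=3.7,interpolation=cv2.INTER_CUBIC);cv2.imwrite('pics/tc.png',im)
```

```text
eye 85 [417.68235294 205.52941176] [418.  205.5] [408. 203.] [428. 208.]
eye 46 [335.58695652  75.91304348] [335.5  77. ] [332.  70.] [339.  84.]
eye [ 536.47233989 -276.47631822  332.80879601] 0.23590916978082288
handle ((531.67822265625, 313.0367431640625), (118.21087646484375, 23.249492645263672), 69.01031494140625) 199
handle centre [530.09416352 310.09535457  20.        ]
rod far [469.31656204  53.1456251 ]
rodline [3.5715160e-01 9.3404645e-01 4.7905316e+02 1.7404523e+02] 69.07463
max along 116.9386321402462 bend centre [438.53837291  68.08827572] tip lateral 40.894326568600405 -3.3024273443034233 grip est [531.39778832 310.94035201]
handle ((537.5416870117188, 302.5420227050781), (119.70476531982422, 23.405248641967773), 68.71381378173828) 686
handle centre [538.08867232 304.15776963  20.        ]
rod far [471.34388819  48.08512449]
rodline [3.5994703e-01 9.3297273e-01 4.8133575e+02 1.7184709e+02] 68.90305
max along 119.71674835203692 bend centre [439.50388148  63.42003479] tip lateral 41.56067390766049 -3.471545398235866 grip est [533.09010818 305.99294438]
case (303, 123) [766.54647368 -89.97906266 100.        ]
case (385, 137) [ 730.47524425 -278.60874288  100.        ]
case (375, 222) [ 533.65347067 -248.13070577  100.        ]
case (287, 213) [555.83003061 -51.09130941 100.        ]
```

View pics/tc.png

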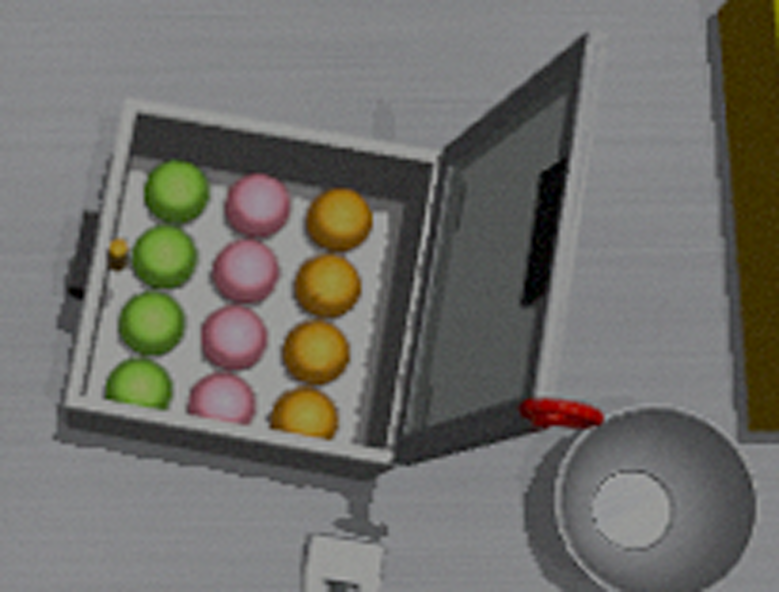

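The crop shows the front rim at left with the catch pin at (118,252). The rim corners are near (128,100), (437,155), (392,460) and (66,405), and the eye is at (562,413). Next I'll fit the case pose and start moving to the pole.

```bash
cat > case.py <<'E'
from h import *
import pickle
from scipy.optimize import least_squares
cs=pickle.load(open('cs0.pkl','rb'));T,S=cs['top'],cs['side']
crop=[(128,100),(437,155),(392,460),(66,405)]
px=np.array([(270+a/3.8-.4,95+b/3.7-.4) for a,b in crop])
loc=[(-100,100),(100,100),(100,-100),(-100,-100)]
def w(p,x,y,z):
    c,s=np.cos(p[2]),np.sin(p[2]);return np.array([p[0]+c*x-s*y,p[1]+s*x+c*y,z])
f=lambda p:np.concatenate([proj(T,w(p,*l,100))-q for l,q in zip(loc,px)])
r=least_squares(f,[650,-165,-1.76],x_scale=[10,10,.1]);p=r.x
E
python3 - <<'E'
from case import *
print(p,np.degrees(p[2]),r.fun.round(1))
eye=np.array([536.5,-276.5,332.8]);c,s=np.cos(p[2]),np.sin(p[2]);d=eye[:2]-p[:2]
print('eye own',c*d[0]+s*d[1],-s*d[0]+c*d[1],'lid',np.arctan2(eye[2]-105,100-(c*d[0]+s*d[1])))
for th in(1.64,1.69,1.74):
    E=w(p,100-226*np.cos(th),-96,105+226*np.sin(th));print(th,E,proj(T,E),proj(S,E))
print('pin',proj(T,w(p,-86,0,115)),'plate shut',w(p,-85,0,110))
for n,q in(('mug',(303,288)),('tongsend',(350,318)),('tongs2',(360,245)),('cakebox',(424,300)),('pandan',(176,162)),('bowl',(441,232))):print(n,atz(T,*q,20)[:2].round())
s=manip.get_state();print(Ro.from_quat(s['eef_rot']).as_matrix().T@(np.array([532,308.5,150])-s['position']))
E
```

```text
[ 654.80096761 -165.729501     -1.7614319 ] -100.92261373391273 [-1.8 -0.8  2.2 -1.   0.8  1.3 -1.1  0.3]
eye own 131.17980227043563 -95.16870211199864 lid 1.7068246441003947
1.64 [ 538.63064931 -261.07197488  330.45904218] [408.50532268 204.46497519] [331.82573422  79.89494446]
1.69 [ 536.49920719 -272.11691827  329.39622515] [414.84308605 205.73671101] [334.68314011  79.04840036]
1.74 [ 534.38049391 -283.09590195  327.77253442] [421.02145567 207.04520695] [337.47052429  78.46302001]
pin [299.89435206 161.34906429] plate shut [670.9070219  -82.26936072 110.        ]
mug [385. -87.]
tongsend [ 314. -198.]
tongs2 [ 487. -226.]
cakebox [ 354. -375.]
pandan [699. 229.]
bowl [ 516. -424.]
[ 610.45892574 -748.9642669    81.5873856 ]
```

```bash
python3 -m inch '[[0.040,-0.0472,0,0],[0.040,-0.0472,0,0],[0.040,-0.0472,0,0],[0.040,-0.0472,0,0],[0.040,-0.0472,0,0]]' 1 && python3 -m inch '[[0.0375,-0.047,0,0],[0.0375,-0.047,0,0],[0.0375,-0.047,0,0],[0.0375,-0.047,0,0],[0.0375,-0.047,0,0]]' && python3 -m inch '[[0.0375,-0.047,0,0],[0.0375,-0.047,0,0],[0.0375,-0.047,0,0],[0.0375,-0.047,0,0],[0.0375,-0.047,0,0]]' && python3 -m inch '[[0,0,0,-0.16],[0,0,0,-0.16],[0,0,0,-0.16],[0,0,0,-0.16],[0,0,0,-0.16]]'
cat > st.py <<'E'
from h import *
import sys
s=manip.get_state();R=Ro.from_quat(s['eef_rot']).as_matrix()
print(s['clock'],s['position'].round(1) if hasattr(s['position'],'round') else s['position'],R.round(3).tolist(),np.round(s['q'],2),'y ang',np.degrees(np.arctan2(R[1,1],R[0,1])),'F',np.round(s['wrist_force'],1),s['width'],s['gripper_force'])
if len(sys.argv)>3: print('tool delta',(R.T@(np.array(list(map(float,sys.argv[1:4])))-s['position'])).round(1))
E
python3 st.py 532 308.5 5
```

```text
clock: 0.72
position: [356.6, -323.0, 231.1]
eef_rot: [0.98, 0.201, -0.0, -0.0]
wrist_force: [1.5, -0.6, -0.8]
width: 85.8
gripper_force: 0.0
clock: 1.35
position: [436.6, -33.6, 231.3]
eef_rot: [0.98, 0.2, 0.0, 0.0]
wrist_force: [0.6, -0.0, -0.6]
width: 85.2
gripper_force: 0.0
clock: 1.98
position: [516.9, 255.9, 231.0]
eef_rot: [0.98, 0.2, -0.0, 0.0]
wrist_force: [2.0, -0.2, 0.8]
width: 85.7
gripper_force: 0.0
clock: 2.6
position: [516.4, 254.1, 230.9]
eef_rot: [0.823, 0.568, -0.0, -0.0]
wrist_force: [0.4, -0.5, -0.0]
width: 85.5
gripper_force: 0.0
2.6 [516.4 254.1 230.9] [[0.354, 0.935, -0.001], [0.935, -0.354, -0.0], [-0.001, -0.001, -1.0]] [-0.02  0.4  -0.7   1.76  0.29  1.09 -1.18] y ang -20.731991309476896 F [ 0.4 -0.5 -0. ] 85.51643810025365 0.0
tool delta [ 56.5  -4.5 225.8]
```

```bash
python3 -m inch '[[0.0283,-0.0022,0.034,0],[0.0282,-0.0022,0.034,0],[0,0,0.034,0],[0,0,0.034,0],[0,0,0.034,0]]' && python3 -m inch '[[0,0,0.02,0],[0,0,0.017,0],[0,0,0.012,0],[0,0,0.006,0],[0,0,0,0]]' && python3 st.py 532 308.5 5 && python3 -m inch '[[0,0,0,0],[0,0,0,0],[0,0,0,0],[0,0,0,0],[0,0,0,0]]' 0 && python3 -m inch '[[0,0,0,0],[0,0,0,0],[0,0,-0.01,0],[0,0,-0.02,0],[0,0,-0.03,0]]'; python3 st.py
```

```text
clock: 3.22
position: [532.5, 308.4, 59.8]
eef_rot: [0.824, 0.566, -0.0, 0.0]
wrist_force: [0.6, -0.6, -0.3]
width: 85.5
gripper_force: 0.0
clock: 3.85
position: [532.9, 308.8, 6.4]
eef_rot: [0.824, 0.566, 0.0, 0.0]
wrist_force: [-1.1, -0.2, 0.8]
width: 85.1
gripper_force: 0.0
3.85 [532.9 308.8   6.4] [[0.359, 0.933, 0.0], [0.933, -0.359, 0.0], [0.0, 0.0, -1.0]] [-0.23  0.73 -0.55  1.82  0.54  0.75 -1.43] y ang -21.029465814859226 F [-1.1 -0.2  0.8] 85.07646315318067 0.0
tool delta [-0.6 -0.7  1.4]
clock: 4.47
position: [533.1, 309.0, 6.8]
eef_rot: [0.824, 0.566, 0.0, 0.0]
wrist_force: [-0.4, -1.1, 4.3]
width: 23.0
gripper_force: 60.1
clock: 5.1
position: [532.2, 308.3, 67.1]
eef_rot: [0.824, 0.566, -0.001, -0.0]
wrist_force: [-1.1, 0.2, -1.3]
width: 22.7
gripper_force: 59.4
5.1 [532.2 308.3  67.1] [[0.359, 0.933, -0.001], [0.933, -0.359, -0.001], [-0.001, -0.001, -1.0]] [-0.19  0.65 -0.6   1.8   0.47  0.85 -1.38] y ang -21.02063329076755 F [-1.1  0.2 -1.3] 22.681232789332473 59.432228207588196
```

```bash
python3 -m inch '[[0,0,-0.051,-0.0352],[0,0,-0.051,-0.0352],[0,0,-0.051,-0.0352],[0,0,-0.051,-0.0352],[0,0,-0.051,-0.0352]]' && python3 st.py 507 -6 321.5
```

```text
clock: 5.72
position: [532.0, 308.5, 324.2]
eef_rot: [0.771, 0.637, 0.0, 0.0]
wrist_force: [1.1, 1.1, -1.9]
width: 23.3
gripper_force: 59.4
5.725 [532.  308.5 324.2] [[0.188, 0.982, 0.001], [0.982, -0.188, 0.0], [0.0, 0.001, -1.0]] [-0.07  0.4  -0.76  1.55  0.29  1.3  -1.05] y ang -10.843572586629296 F [ 1.1  1.1 -1.9] 23.34743185513382 59.380366802215576
tool delta [-313.6   34.6    2.7]
```

```bash
python3 -m inch '[[-0.05,0.003,0,0],[-0.06,0.003,0,0],[-0.06,0.003,0.001,0],[-0.06,0.003,0.001,0],[-0.04,0.003,0,0]]' && python3 -m inch '[[-0.02,0.01,0,0],[-0.015,0.005,0,0],[-0.008,0.004,0,0],[0,0,0,0],[0,0,0,0]]' && python3 st.py 507 -6 321.5
python3 - <<'E'
from h import *
import pickle
cs={n:cam(n) for n in("top","side")};pickle.dump(cs,open('cs1.pkl','wb'))
a=cv2.resize(cs['top']['pixels'][170:240,260:440],None,fx=4.4,fy=4.2,interpolation=cv2.INTER_CUBIC)
b=cv2.resize(cs['side']['pixels'][50:150,220:400],None,fx=4.4,fy=3,interpolation=cv2.INTER_CUBIC)
cv2.imwrite('pics/pre.png',np.vstack([a,b]))
E
```

```text
clock: 6.35
position: [495.0, 37.9, 320.1]
eef_rot: [0.772, 0.636, -0.0, 0.001]
wrist_force: [1.1, 0.1, -1.1]
width: 23.1
gripper_force: 59.4
clock: 6.98
position: [506.6, -3.8, 319.3]
eef_rot: [0.771, 0.637, 0.0, -0.0]
wrist_force: [-0.4, 0.4, -0.7]
width: 23.0
gripper_force: 59.4
6.975 [506.6  -3.8 319.3] [[0.188, 0.982, -0.0], [0.982, -0.188, 0.001], [0.001, -0.0, -1.0]] [ 0.48  0.18 -0.67  1.8   0.12  1.2  -0.42] y ang -10.841489430608807 F [-0.4  0.4 -0.7] 22.95859579456487 59.39262628555298
tool delta [-2.1  0.8 -2.2]
```

View pics/pre.png

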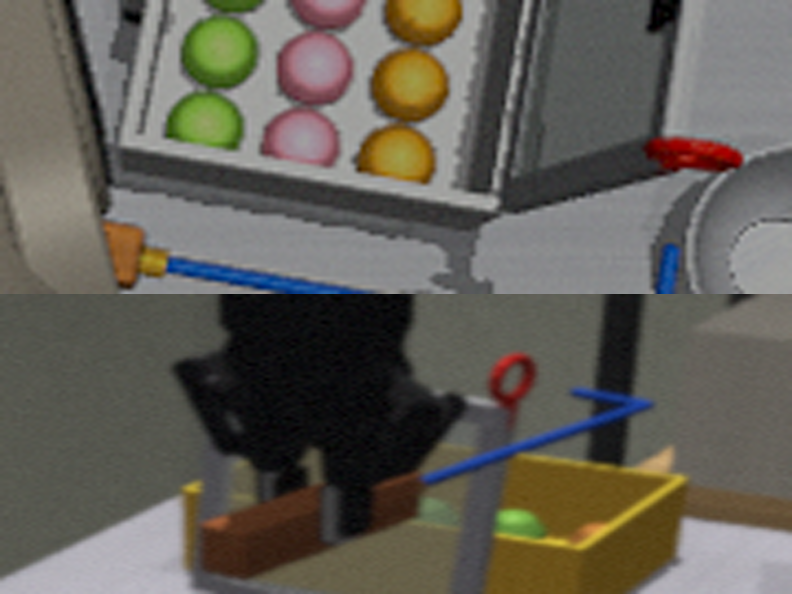

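The hook arm (top crop from (670,245) down, side crop (572,392)–(652,404)) points toward the ring (694,153 / 513,378). Measuring the offset.

```bash
cat > hk.py <<'E'
from h import *
import pickle,sys
cs=pickle.load(open(sys.argv[1],'rb'));T,S=cs['top'],cs['side']
def seg(c,box,f):
    x0,y0,x1,y1=box;p=c['pixels'][y0:y1,x0:x1].astype(int);m=f(p[...,0],p[...,1],p[...,2])
    ys,xs=np.nonzero(m);return np.c_[xs+x0,ys+y0].astype(float)
red=lambda b,g,r:(r>90)&(r>2*g)&(r>2*b)
blue=lambda b,g,r:(b>60)&(b>1.6*r)&(b>1.15*g)
yaw=-1.7614;cx=np.array([np.cos(yaw),np.sin(yaw),0]);cy=np.array([-cx[1],cx[0],0]);A=np.array([cx,cy,[0,0,1]])
from scipy.optimize import least_squares
# fit hook: model points tip & bend with pole axes assumed along case axes (+small yaw/pitch); match blue extremes
def ends(c,box):
    b=seg(c,box,blue);return b
e=[seg(c,bx,red) for c,bx in((T,(395,190,440,222)),(S,(318,55,352,105)))]
ee=[(q.min(0)+q.max(0))/2 for q in e];E,g=tri(T,ee[0],S,ee[1]);print('eye',E,g,ee)
bt=seg(T,(300,215,430,270),blue);bs=seg(S,(310,60,385,125),blue)
# silhouettes -> fit pole pose by sampling model capsule centre line
def line(p):
    q=np.radians(p[3:5]) ; o=p[:3] # o hook_arm centre
    y=cy*np.cos(q[0])-cx*np.sin(q[0]);x=cx*np.cos(q[0])+cy*np.sin(q[0]);x=x*np.cos(q[1])+np.array([0,0,1])*np.sin(q[1])
    b=o-20*y; return np.vstack([b+y*np.linspace(0,40,60)[:,None],b-x*np.linspace(0,195,250)[:,None]])
from scipy.spatial import cKDTree
def res(p):
    L=line(p);out=[]
    for c,b in((T,bt),(S,bs)):
        u=np.array([proj(c,X) for X in L]);d,i=cKDTree(u).query(b);dd=b-u[i];out.append(dd.ravel())
        # ends: tip should be covered
        tip=u[59];out.append([2*min(3,cKDTree(b).query(tip)[0])])
    return np.concatenate(out)
if __name__=='__main__':
    s=manip.get_state();o=np.array(s['position'])+260*cx+20*cy+[0,0,9.5]
    r=least_squares(res,np.r_[o,0,0],loss='soft_l1',x_scale=[1,1,1,1,1],diff_step=1e-4)
    print('pred hook',o,'fit',r.x.round(1),'rms',np.sqrt(np.mean(r.fun**2)),len(bt),len(bs))
    print('eye-hook in case axes',(A@(E-r.x[:3])).round(1),'by pred',(A@(E-o)).round(1))
E
python3 hk.py cs1.pkl
```

```text
eye [ 535.43301796 -276.43794908  333.00286794] 0.09767181420639133 [array([418., 206.]), array([336.,  77.])]
pred hook [ 476.99822045 -263.05195435  328.80995463] fit [ 477.  -263.1  329.     0.5   -1. ] rms 0.8582115470541984 537 263
eye-hook in case axes [ 2.1 59.9  4. ] by pred [ 2.1 59.9  4.2]
```

```bash
python3 -m inch '[[-0.002,0,-0.003,0],[0,0,0,0],[0,0.015,0,0],[0,0.01,0,0],[0,0.008,0,0]]' && python3 -m inch '[[0,0.008,0,0],[0,0.008,0,0],[0,0.007,0,0],[0,0.004,0,0],[0,0,0,0]]' && python3 st.py
python3 - <<'E'
from h import *
import pickle
cs={n:cam(n) for n in("top","side")};pickle.dump(cs,open('cs2.pkl','wb'))
a=cv2.resize(cs['top']['pixels'][170:240,260:440],None,fx=4.4,fy=4.2,interpolation=cv2.INTER_CUBIC)
b=cv2.resize(cs['side']['pixels'][50:110,290:400],None,fx=7.2,fy=5,interpolation=cv2.INTER_CUBIC)
cv2.imwrite('pics/ins.png',np.vstack([a,b]))
E
```

```text
clock: 7.7
position: [539.7, -13.5, 322.0]
eef_rot: [0.771, 0.636, 0.0, -0.0]
wrist_force: [-0.4, 0.6, -0.7]
width: 22.9
gripper_force: 59.4
clock: 8.32
position: [565.4, -18.4, 322.2]
eef_rot: [0.771, 0.636, -0.0, -0.0]
wrist_force: [-0.3, 0.5, -2.0]
width: 22.9
gripper_force: 59.4
8.325 [565.4 -18.4 322.2] [[0.19, 0.982, -0.0], [0.982, -0.19, 0.0], [0.0, -0.0, -1.0]] [ 0.45  0.29 -0.65  1.67  0.18  1.24 -0.43] y ang -10.945014800722657 F [-0.3  0.5 -2. ] 22.873122079996772 59.36122119426727
```

View pics/ins.png

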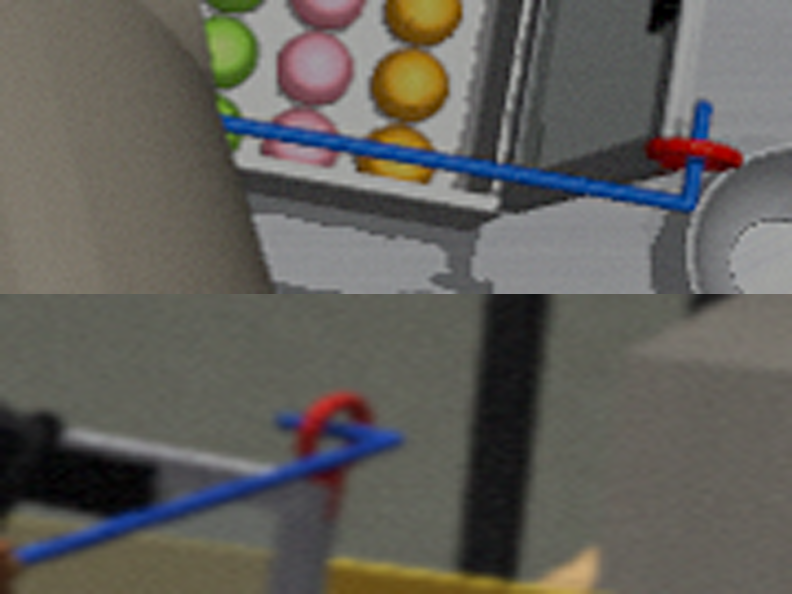

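The hook arm passes through the ring, which is centred on it: the ring is at row 155 between tip 105 and bend 205. Now I'll draw the lid.

```bash
python3 -m inch '[[0.004,0,0,0],[0.006,0,0,0],[0.007,0,-0.001,0],[0.007,0,0,0],[0.007,0,0,0]]' && python3 -m inch '[[0.007,0,0,0],[0.007,0,0,0],[0.007,0,0,0],[0.007,0,0,0],[0.006,0,0.001,0]]' && python3 -m inch '[[0.006,0,0.001,0],[0.004,0,0.001,0],[0,0,0,0],[0,0,0,0],[0,0,0,0]]' && python3 st.py
cat > eye.py <<'E'
import sys
from h import *
from case import p,w
import pickle
cs={n:cam(n) for n in("top","side")};pickle.dump(cs,open(sys.argv[1],'wb'))
def seg(c,guess,rad=25):
    x,y=map(int,guess);x0,y0=max(0,x-rad),max(0,y-rad);q=c['pixels'][y0:y+rad,x0:x+rad].astype(int);b,g,r=q[...,0],q[...,1],q[...,2]
    ys,xs=np.nonzero((r>90)&(r>2*g)&(r>2*b));return np.array([(xs.min()+xs.max())/2+x0,(ys.min()+ys.max())/2+y0]),len(xs)
th=float(sys.argv[2]);E0=w(p,100-226*np.cos(th),-96,107+226*np.sin(th))
a,na=seg(cs['top'],proj(cs['top'],E0));b,nb=seg(cs['side'],proj(cs['side'],E0))
E,g=tri(cs['top'],a,cs['side'],b);c,s=np.cos(p[2]),np.sin(p[2]);d=E[:2]-p[:2]
print('eye',E.round(1),g,na,nb,'lid',np.arctan2(E[2]-107,100-(c*d[0]+s*d[1])))
S=manip.get_state();o=np.array(S['position'])+260*np.array([c,s,0])+20*np.array([-s,c,0])+[0,0,9.5];D=E-o
print('eye-hook',c*D[0]+s*D[1],-s*D[0]+c*D[1],D[2])
E
python3 eye.py cs3.pkl 1.42
```

```text
clock: 9.05
position: [571.2, 12.6, 323.3]
eef_rot: [0.771, 0.636, -0.0, -0.0]
wrist_force: [-0.3, 0.1, -0.9]
width: 23.1
gripper_force: 59.3
clock: 9.68
position: [577.7, 46.1, 322.3]
eef_rot: [0.771, 0.637, 0.0, -0.0]
wrist_force: [-0.6, -0.8, -1.9]
width: 22.9
gripper_force: 59.3
clock: 10.3
position: [579.6, 55.0, 320.4]
eef_rot: [0.771, 0.636, 0.0, 0.0]
wrist_force: [-0.5, -0.6, -1.6]
width: 23.0
gripper_force: 59.4
10.3 [579.6  55.  320.4] [[0.19, 0.982, 0.0], [0.982, -0.19, -0.0], [-0.0, 0.0, -1.0]] [ 0.33  0.32 -0.68  1.64  0.21  1.25 -0.58] y ang -10.963646369700228 F [-0.5 -0.6 -1.6] 22.98953306199267 59.379719495773315
eye [ 548.1 -208.3  338. ] 1.8398877632498556 84 36 lid 1.4080125399524048
eye-hook 4.602918398792788 -0.8997126062721623 8.158274996969055
```

```bash
python3 -m inch '[[0.006,0,0.001,0],[0.007,0,0.001,0],[0.008,0,0.002,0],[0.008,0,0.002,0],[0.008,0,0.002,0]]' && python3 -m inch '[[0.006,0,0.002,0],[0.003,0,0.001,0],[0,0,0,0],[0,0,0,0],[0,0,0,0]]' && python3 eye.py cs4.pkl 1.22
python3 - <<'E'
import pickle,cv2,numpy as np
cs=pickle.load(open('cs4.pkl','rb'))
cv2.imwrite('pics/dr.png',np.hstack([cv2.resize(cs['top']['pixels'][90:270,200:460],(400,300)),cv2.resize(cs['side']['pixels'][50:230,200:440],(400,300))]))
E
```

```text
clock: 11.02
position: [586.6, 92.4, 312.1]
eef_rot: [0.771, 0.637, -0.0, -0.0]
wrist_force: [-0.6, 0.6, -1.1]
width: 23.0
gripper_force: 59.3
clock: 11.65
position: [588.3, 100.3, 309.4]
eef_rot: [0.771, 0.636, 0.0, 0.0]
wrist_force: [0.6, 0.5, -1.4]
width: 23.1
gripper_force: 59.3
eye [ 560.5 -153.6  315.1] 0.24113921776953912 83 56 lid 1.146313858906693
eye-hook -5.48230680032931 0.8405608449651847 -3.777940591342258
```

View pics/dr.png

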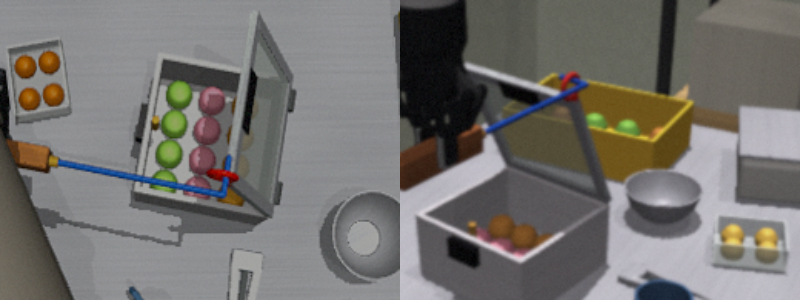

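The lid leans forward on the hook (ring at crop (222,174), hook arm through it), at about 1.15 rad. Withdrawing the hook sideways.

```bash
python3 -m inch '[[0,-0.008,0,0],[0,-0.012,0,0],[0,-0.014,0,0],[0,-0.016,0,0],[0,-0.018,0,0]]' && python3 -m inch '[[0.01,-0.02,0,0],[0.03,-0.01,0,0],[0.04,0,0,0],[0.05,0,0,0],[0.05,0,0,0]]' && python3 -m inch '[[0.03,0,0,0],[0.02,0,0,0],[0.01,0,0,0],[0,0,0,0],[0,0,0,0]]' && python3 st.py 532 308.5 50;  python3 eye.py cs5.pkl 0.08
```

```text
clock: 12.38
position: [520.1, 113.6, 309.4]
eef_rot: [0.771, 0.636, -0.0, 0.0]
wrist_force: [-0.3, 0.1, -0.7]
width: 22.9
gripper_force: 59.4
clock: 13.0
position: [525.5, 297.7, 309.7]
eef_rot: [0.771, 0.636, 0.0, 0.0]
wrist_force: [0.9, 0.1, -0.3]
width: 23.1
gripper_force: 59.4
clock: 13.62
position: [537.9, 353.3, 309.4]
eef_rot: [0.772, 0.636, -0.0, 0.0]
wrist_force: [-0.1, -1.1, -1.4]
width: 22.6
gripper_force: 59.4
13.625 [537.9 353.3 309.4] [[0.191, 0.982, 0.0], [0.982, -0.191, -0.001], [-0.001, 0.001, -1.0]] [-0.15  0.47 -0.76  1.5   0.33  1.3  -1.13] y ang -11.032289176186724 F [-0.1 -1.1 -1.4] 22.609534061226093 59.38912510871887
tool delta [-44.9   2.6 259.4]
eye [583.2 -27.7 127.1] 0.9071071766847054 57 88 lid 0.09038970645516145
eye-hook 105.58607877696015 96.65955067426714 -191.78579122078622
```

```bash
python3 -m inch '[[0,0,0.05,0],[0,0,0.055,0],[0,0,0.055,0],[0,0,0.055,0],[0,0,0.04,0]]' && python3 -m inch '[[0,0,0.022,0],[0,0,0.014,0],[0,0,0.007,0],[0,0,0.003,0],[0,0,0.001,0]]' && python3 st.py 538 353 7
```

```text
clock: 14.35
position: [537.4, 353.0, 52.0]
eef_rot: [0.772, 0.636, -0.001, 0.0]
wrist_force: [-0.2, 0.2, -1.4]
width: 23.0
gripper_force: 59.4
clock: 14.98
position: [538.1, 355.1, 8.1]
eef_rot: [0.771, 0.636, 0.001, 0.0]
wrist_force: [-1.0, 0.2, -0.4]
width: 23.0
gripper_force: 59.4
14.975 [538.1 355.1   8.1] [[0.19, 0.982, 0.001], [0.982, -0.19, 0.001], [0.001, 0.001, -1.0]] [-0.26  0.78 -0.6   1.74  0.58  0.81 -1.33] y ang -10.94971684331929 F [-1.   0.2 -0.4] 23.030317006222038 59.407339096069336
tool delta [-2.   0.3  1.1]
```

```bash
python3 -m inch '[[0,0,0.001,0],[0,0,0,0],[0,0,0,0],[0,0,0,0],[0,0,0,0]]' - && python3 -m inch '[[0,0,0,0],[0,0,0,0],[0,0,0,0],[0,0,0,0],[0,0,0,0]]' 1 && python3 -m inch '[[0,0,-0.02,0],[0,0,-0.04,0],[0,0,-0.05,0],[0,0,-0.05,0],[0,0,-0.05,0]]' && python3 -m inch '[[-0.0405,0.0214,0,0],[-0.0405,0.0214,0,0],[-0.0405,0.0214,0,0],[-0.0405,0.0214,0,0],[-0.0405,0.0214,0,0]]' 0 && python3 -m inch '[[-0.0405,0.0214,0,0],[-0.0405,0.0214,0,0],[-0.0405,0.0214,0,0],[-0.0405,0.0214,0,0],[-0.0405,0.0214,0,0]]' && python3 st.py 671 -83 126; python3 eye.py cs6.pkl 0.08
python3 - <<'E'
import pickle,cv2,numpy as np
cs=pickle.load(open('cs6.pkl','rb'))
cv2.imwrite('pics/press.png',np.hstack([cv2.resize(cs['top']['pixels'][90:300,90:460],(400,300)),cv2.resize(cs['side']['pixels'][90:380,140:480],(400,300))]))
E
```

```text
clock: 15.6
position: [537.9, 355.0, 6.8]
eef_rot: [0.771, 0.636, 0.0, 0.0]
wrist_force: [-0.3, -0.7, 3.2]
width: 23.0
gripper_force: 60.0
clock: 16.23
position: [537.6, 354.6, 6.3]
eef_rot: [0.771, 0.636, -0.0, -0.0]
wrist_force: [-0.4, 0.5, 0.0]
width: 85.2
gripper_force: 0.0
clock: 16.85
position: [537.4, 354.8, 219.6]
eef_rot: [0.771, 0.637, 0.001, 0.0]
wrist_force: [0.6, -0.2, -0.6]
width: 85.5
gripper_force: 0.0
clock: 17.48
position: [604.5, 134.3, 218.0]
eef_rot: [0.771, 0.637, 0.001, 0.0]
wrist_force: [1.5, -0.2, -0.3]
width: -0.0
gripper_force: 0.0
clock: 18.1
position: [671.2, -84.8, 218.1]
eef_rot: [0.771, 0.637, 0.001, 0.0]
wrist_force: [0.9, 0.3, 0.7]
width: 0.0
gripper_force: 0.0
18.1 [671.2 -84.8 218.1] [[0.189, 0.982, 0.002], [0.982, -0.189, 0.0], [0.0, 0.002, -1.0]] [ 0.47  0.57 -0.65  1.53  0.37  1.16 -0.44] y ang -10.92086949389292 F [0.9 0.3 0.7] 0.029184663488722264 0.0
tool delta [ 1.7 -0.7 92.1]
eye [584.9 -29.6 126.7] 0.266242119262958 42 57 lid 0.08894699127860878
eye-hook -304.3403072487494 -116.87713319118876 -99.94362387931832
```

View pics/press.png

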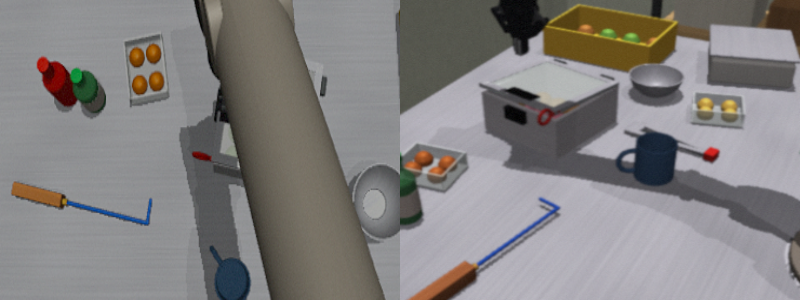

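The pole lies on the counter (handle (40,195), hook (150,205)) and the lid is ajar. The press plate is at crop (522,96), below the closed fingertips. Descending.

```bash
python3 - <<'E'
from case import *
print(atz(S,243.7,182.8,126), w(p,-84,0,126))
E
python3 -m inch '[[0,0,0.025,0],[0,0,0.025,0],[0,0,0.015,0],[0,0,0.008,0],[0,0,0.003,0]]' && python3 -m inch '[[0,0,0.003,0],[0,0,0.003,0],[0,0,0.003,0],[0,0,0.002,0],[0,0,0.002,0]]'
```

```text
[663.74229506 -77.67599479 126.        ] [670.71753891 -83.25124473 126.        ]
clock: 18.82
position: [671.0, -83.4, 140.6]
eef_rot: [0.771, 0.636, 0.0, 0.0]
wrist_force: [0.1, 0.5, 0.0]
width: -0.2
gripper_force: 0.0
clock: 19.45
position: [670.8, -83.6, 127.2]
eef_rot: [0.771, 0.636, 0.0, -0.0]
wrist_force: [-0.1, 0.4, 0.4]
width: -0.1
gripper_force: 0.0
```

```bash
for i in 1 ; do python3 -m inch '[[0,0,0.001,0],[0,0,0.001,0],[0,0,0.001,0],[0,0,0.001,0],[0,0,0.001,0]]' | egrep 'pos|force' ; done; python3 -m inch '[[0,0,0.001,0],[0,0,0.001,0],[0,0,0.001,0],[0,0,0.001,0],[0,0,0.001,0]]' | egrep 'pos|wrist'
```

```text
position: [670.9, -83.5, 122.8]
wrist_force: [-1.5, 0.3, 5.6]
gripper_force: 2.3
position: [671.0, -83.1, 117.3]
wrist_force: [-0.5, 3.0, 3.8]
```

```bash
python3 -m inch '[[0,0,0.001,0],[0,0,0.001,0],[0,0,0.001,0],[0,0,0.001,0],[0,0,0,0]]' | egrep 'pos|wrist'; python3 -m inch '[[0,0,0.001,0],[0,0,0.001,0],[0,0,0,0],[0,0,0,0],[0,0,0,0]]' | egrep 'pos|wrist'
```

```text
position: [670.9, -83.6, 113.2]
wrist_force: [1.2, 3.2, 3.7]
position: [670.8, -83.9, 111.2]
wrist_force: [0.8, 1.3, 3.7]
```

```bash
python3 -m inch '[[0,0,0.001,0],[0,0,0.001,0],[0,0,0,0],[0,0,0,0],[0,0,0,0]]' | egrep 'pos|wrist'; python3 eye.py cs7.pkl 0.02
```

```text
position: [670.8, -83.8, 109.2]
wrist_force: [1.3, 1.3, 2.1]
eye [585.1 -26.4 109.2] 1.7778442729806883 48 62 lid 0.009815056826666385
eye-hook -300.13757896710496 -115.03628451822024 -9.544078718795447
```

```bash
python3 -m inch '[[0,0,0.0005,0],[0,0,0.0005,0],[0,0,0,0],[0,0,0,0],[0,0,0,0]]' | egrep 'pos|wrist'
```

```text
position: [670.9, -83.8, 109.1]
wrist_force: [-0.9, 1.2, 8.1]
```

```bash
python3 -m inch '[[0,0,0.0005,0],[0,0,0.0005,0],[0,0,0,0],[0,0,0,0],[0,0,0,0]]' | egrep 'pos|wrist'
```

```text
position: [670.9, -83.8, 109.0]
wrist_force: [-4.4, 1.2, 14.3]
```

The tip has stopped moving while the force climbs, so the lid is on its hard stop. Backing off and checking.

```bash
python3 -m inch '[[0,0,0.0005,0],[0,0,0,0],[0,0,0,0],[0,0,-0.002,0],[0,0,-0.01,0]]' | egrep 'pos|wrist'; python3 -m inch '[[0,0,-0.03,0],[0,0,-0.05,0],[0,0,-0.05,0],[0,0,-0.02,0],[0,0,0,0]]' | egrep 'pos|wrist'; python3 eye.py cs8.pkl 0.01
python3 - <<'E'
import pickle,cv2,numpy as np
cs=pickle.load(open('cs8.pkl','rb'))
cv2.imwrite('pics/end.png',np.hstack([cv2.resize(cs['top']['pixels'][90:350,80:460],(400,300)),cv2.resize(cs['side']['pixels'][90:380,140:480],(400,300))]))
E
```

```text
position: [669.3, -84.6, 117.6]
wrist_force: [-0.7, -0.0, 0.5]
position: [671.1, -84.0, 269.7]
wrist_force: [-0.9, 0.5, -0.8]
eye [585.4 -27.4 108.5] 2.2600644917304433 34 37 lid 0.006604837193677739
eye-hook -299.71762062426654 -113.53109088523917 -167.81618141360394
```

View pics/end.png

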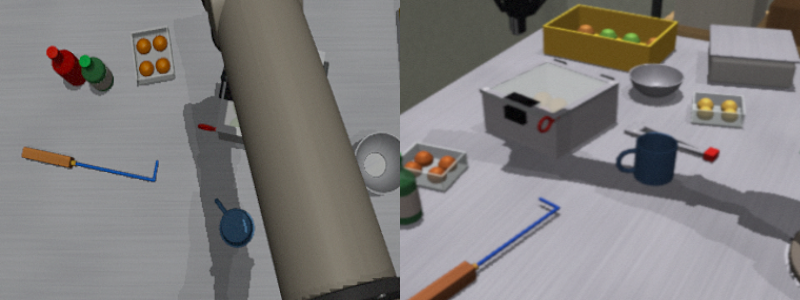

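The lid is flush (eye at crop (545,125), estimated angle 0.007 rad), the pole lies on the counter, and the arm is clear. Handing in.

```bash
python3 -c "
from plant import manip
print(manip.hand_in())"
```

```text
the job is handed in; nothing more can be done
None
```

Handed in (no verdict returned): the hook drew the lid past upright, I pressed it down to its hard stop at about 15 N, and the final pictures show it shut, the pole lying on the counter, no bystander visibly moved and the arm clear.

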